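Overhang the chopping board and clear the lemon halves into the waste caddy

TASK

Slide the wooden chopping board to the left until about 7 cm of it sticks out squarely past the left end of the worktop, over the open waste caddy that hangs there, with the two squeezed lemon halves still riding on it. Then push both lemon halves off the board's overhanging end so that they drop into the caddy, and leave the board lying flat with its 7 cm overhang. Only push things with the fingers: pick nothing up, and leave the reamer, the spice jar and the jug where they stand.

Things in the scene. Friction and masses are not known exactly. Their poses are not given: they have to be found in the camera images.
- board: Pale wooden chopping board, 160 x 250 x 12 mm, about 0.45 kg, loose on the worktop; flat top (the dark groove line is only drawn). Origin: centre of its underside; x along the 160 mm width, y along the 250 mm length, z up. Its +y end, 125 mm from the origin, is the left end that goes out over the caddy. Starts up to 0.22 rad off square. It slides when its edge is pushed.
- board_corner_near (a point): Top corner of the board's left (+y) end nearest the robot: board frame (-80, +125, 12) mm.
- board_corner_far (a point): Top corner of the board's left (+y) end farthest from the robot: board frame (+80, +125, 12) mm.
- lemon_half_1: Squeezed yellow lemon half, a dome 53 mm across and 36 mm high, 35 g, lying cut face down on the board's top (12 mm above the worktop), in the half of the board away from the robot. Origin: centre of its cut face. It slides when pushed.
- lemon_half_2: Squeezed yellow lemon half, the same shape and weight, lying cut face down on the board, in the half of the board nearer the robot, beside the other. Origin: centre of its cut face.
- worktop_end (a point): A point on the top edge of the worktop's left end. The end is straight and runs along x; the worktop's top is z = 0, and left of this point's y there is no worktop.
- caddy_mouth (a point): Centre of the mouth of the grey plastic waste caddy, at rim height, 45 mm below the worktop's top. The caddy is fixed, hooked on a rail beyond the worktop's left end. Mouth 260 mm along x, 170 mm along y (walls 3 mm), 125 mm deep; its near rim stands 30 mm out from the worktop's end, with an open gap between. Axes parallel to the world.
- reamer: White citrus reamer: a round dish 112 mm across with a fluted cone, 48 mm high, loose, right of the board. Origin: centre of its underside. To be left alone.
- spice_jar: Spice jar with a dark cap and green label, 40 mm across, 105 mm high, loose, right of the board. Origin: centre of its underside. To be left alone.
- jug: Blue jug with a handle, 115 x 170 x 170 mm, loose, right of the board and farther off. Origin: about the centre of its underside. To be left alone.
There are look-alikes about, which are no part of the job. Leave any blue look-alike of the lemon_half_1 alone.

How it is judged (in metres and radians):
On the way, in this order (a step that is already met when the one before it is completed fails the run):
1. the board lies flat with 5 to 9 cm of its left end past the worktop's end at both corners, and both lemon halves are still on it (world y of board_corner_near between 0.28 and 0.32 m and world y of board_corner_far between 0.28 and 0.32 m and angle between board's own z axis and vertical below 0.04 rad and height (world z) of board between -0.004 and 0.006 m and height (world z) of each of lemon_half_1, lemon_half_2 above 0.006 m), for 0.2 s.
2. both lemon halves are in the caddy (z of lemon_half_1 in the frame of caddy_mouth between -0.13 and -0.04 m and x of lemon_half_1 in the frame of caddy_mouth between -0.13 and 0.13 m and y of lemon_half_1 in the frame of caddy_mouth between -0.085 and 0.085 m and z of lemon_half_2 in the frame of caddy_mouth between -0.13 and -0.04 m and x of lemon_half_2 in the frame of caddy_mouth between -0.13 and 0.13 m and y of lemon_half_2 in the frame of caddy_mouth between -0.085 and 0.085 m), for 0.2 s.
At the end, for the whole second after the job is handed in: The board lies flat and still on the worktop with both corners of its left end 5 to 9 cm past the worktop's end; both lemon halves are inside the caddy (all of step 2 and world y of board_corner_near between 0.28 and 0.32 m and world y of board_corner_far between 0.28 and 0.32 m and angle between board's own z axis and vertical below 0.04 rad and height (world z) of board between -0.004 and 0.006 m and linear speed of board below 0.01 m/s); the robot touches nothing.
It fails at once if the board is lifted more than 12 mm or tipped more than 0.1 rad (height (world z) of board above 0.012 m or angle between board's own z axis and vertical above 0.1 rad).
It fails at once if a lemon half is picked up (its origin more than 45 mm above the worktop) (height (world z) of any of lemon_half_1, lemon_half_2 above 0.045 m).
It fails at once if the reamer, spice jar or jug is moved more than 20 mm or tipped (distance of any of reamer, spice_jar, jug from where it was at the start of the episode above 0.02 m or angle between any of reamer, spice_jar, jug's own z axis and vertical above 0.2 rad).
It also fails if it takes over 46 s, if anything falls off the work surface, if the arm or the gripper's body presses on something with over 40 N, if the wrist force passes 120 N, or if a joint passes its speed limit or range.

ROBOT

A 6-joint arm with a two-finger parallel gripper is mounted at the origin on a cart in front of the work surface, level with it; the furniture and walls round the work are solid. World frame = base frame: x ahead of the robot, y to its left, z up, the work surface at z = 0. Lengths are in mm, angles in rad, forces in N, time in s.
With the tool pointing down it reaches from about 300 to 775 mm from the base axis. Payload 14.6 kg.
Tool frame: the origin (TCP) lies midway between the tips of the shut fingers; the grasp point (between the pads) lies 19 mm behind it; z points along the fingers, y is the line along which they close (so a half turn about z gives the same grasp; the last joint's range is limited). The gripper opens to 94 mm and grips with 3 to 60 N. Pads are 16 mm wide; open, the fingers measure 119 mm over their backs; the gripper's body (75 mm by 177 mm) begins 78 mm behind the grasp point.
Start: joints at [-1.21, 0.3, 1.521, -0, 1.321, -0.067], TCP at [228.171, -500.427, 205.446] pointing down, gripper open.
Joint ranges: [-3.03, 3.03], [-0.79, 2.21], [0.23, 2.52], [-1.04, 4.18], [0, 3.07], [-2.55, 2.55]. Speed limits (rad/s): [2.22, 2.22, 2.57, 3.14, 3.14, 3.14].

INTERFACE

Orientations are given as [roll, pitch, yaw] about the fixed x, y, z axes, in that order (R = Rz(yaw) Ry(pitch) Rx(roll)).
In Python, from cell import * gives the robot as it stands. The module is installed in compiled form; this text tells all that it offers.
- The arm moves only by the tool servo_tool, never from a script. Its argument "motion" is a list of rows, each an object of numbers: "wx", "wy", "wz": the turn, a rotation vector about the tool's x, y, z in units of 2 rad (1.0 is 2 rad); "dx", "dy", "dz": the shift along the tool's x, y, z in units of 10 cm (1.0 is 10 cm); "fingers": the closure, from -1 (fully open) to 1 (shut). In form: [{"wx": .., "wy": .., "wz": .., "dx": .., "dy": .., "dz": .., "fingers": ..}, ...]. A call has 1 to 10 rows; each row is the pose to reach, as a shift and turn from the pose commanded when the call began, along the tool's axes at that moment; what a row does not reach only later rows make up. A row lasts 1/10 s, in which the tool goes at most 50 mm and 8.59 degrees, less where a joint would pass 70% of its speed; a pose out of reach is approached as far as the arm can. A call with a number of a shift or a turn outside -1 to 1 is refused whole. A call with a gripper value outside its range is refused whole. The fingers move at their own pace and stop on an object; "newtons" is the grip in N (left out, the last holds). Time passes only in rows, so rows that repeat a pose let the fingers close. It gives the time, the measured TCP pose, the force, the opening and the grip force at its end, in the units of the state.
- read_state(): the state, without advancing time (a new reading comes with each control period).
- camera(name): name is "side" or "top"; returns a dict with "image" (400x640x3 uint8, red, green, blue), "fx", "fy", "cx", "cy" (pixels), "k1" (the pictures are not rectified: a ray, as slopes to the right and down, at radius r is drawn at 1 + k1 r^2 times it, then the intrinsics apply), "R" (3x3) and "t" (3): a world point X has camera coordinates R X + t. Camera axes: x right, y down, z forward; pixel columns grow to the right and rows downward; lengths in mm; the calibration is good to about 2 mm. A picture is of the moment at which its call begins. There is no depth.
- sign_off(): hands the job in; it is judged then, once.
Trained networks look in a picture, given as the dict that the camera call returned (one of the last four; its "shot" number tells which), for a name from the list of things; names that differ only in an ending like _2 or _b are one class to them, and where a whole thing is asked for, a point or a joint stands for the part that bears it (a point fixed in the world has none). Each returns a list of dicts, best first, with "conf" (0 to 1); they miss things now and then, are a little off and sometimes report something else, mostly with a low value. They report only what shows in the picture. A call takes as long as a camera call. They do not tell look-alikes from the thing itself.
- spot_in(query, picture): "location" ([column, row] in pixels, amid what is visible of it).
- trace(query, picture): "pixels" (400x640 bool, what is visible of it) and "location" ([column, row] in pixels, amid what is visible of it).
The state is a dict: "clock": time; "joints": joint angles; "qd": joint speeds; "effort": joint torques, N m; "eef_pos": TCP position; "eef_rot": TCP orientation; "wrist_force": force on the tool from outside, world axes, zero at the start; "moment": the same for the moment, N m; "finger_gap": finger opening in mm; "finger_force": force on a finger pad.
Only numpy, scipy, OpenCV 4.12 (cv2) and the standard library are available. Lean on these libraries where they do the work, as an engineer would, in place of code of your own. Each camera call takes 0.05 s, during which the arm holds its last target. There are 200 camera calls.

## Working session

There is one attempt and no reset: what is moved stays moved. The work goes in short steps, Python scripts to look and compute and a tool call to move; the robot and the scene stay as the last step left them, time stands still between calls to the robot, and variables do not carry over. Pictures are saved under pics/ and viewed, at most 10 in all, crops included, and the job is handed in when it is done.

Besides the shell and the picture viewer there is one more tool, called after ">>>" by a JSON object that holds its "fn" and its "kwargs". servo_tool: Moves the arm, as the interface text tells. Its arguments: {"type":"object","properties":{"motion":{"type":"array","items":{"type":"object","properties":{"wx":{"type":"number"},"wy":{"type":"number"},"wz":{"type":"number"},"dx":{"type":"number"},"dy":{"type":"number"},"dz":{"type":"number"},"fingers":{"type":"number"}}}},"newtons":{"type":"number"}},"required":["motion"]}

```bash
mkdir -p pics; cat > h.py <<'E'
from cell import *
import numpy as np, cv2
def ray(c,px):
    d=np.array([(px[0]-c["cx"])/c["fx"],(px[1]-c["cy"])/c["fy"]]);u=d.copy()
    for _ in range(20): u=d/(1+c["k1"]*(u@u))
    R=np.array(c["R"]);t=np.array(c["t"])
    return -R.T@t, R.T@np.array([u[0],u[1],1])
def onz(c,px,z):
    o,d=ray(c,px); return o+d*(z-o[2])/d[2]
def proj(c,X):
    p=np.array(c["R"])@np.array(X,float)+np.array(c["t"]);u=p[:2]/p[2];u=u*(1+c["k1"]*(u@u))
    return np.array([u[0]*c["fx"]+c["cx"],u[1]*c["fy"]+c["cy"]])
def tri(c1,p1,c2,p2):
    o1,d1=ray(c1,p1);o2,d2=ray(c2,p2)
    s=np.linalg.lstsq(np.c_[d1,-d2],o2-o1,rcond=None)[0]
    a,b=o1+s[0]*d1,o2+s[1]*d2
    return (a+b)/2,np.linalg.norm(a-b)
def save(n,c): cv2.imwrite("pics/"+n,c["image"][:,:,::-1])
def boardquad(c,z=12):
    r=trace("board",c)[0]; m=r["pixels"].astype(np.uint8)
    cs=max(cv2.findContours(m,cv2.RETR_EXTERNAL,cv2.CHAIN_APPROX_NONE)[0],key=cv2.contourArea)
    P=np.array([onz(c,p,z)[:2] for p in cs[:,0]],np.float32)
    return cv2.minAreaRect(P),r["conf"]
E
python3 - <<'E'
from h import *
np.set_printoptions(precision=1,suppress=True)
t=camera("top");s=camera("side");save("t0.png",t);save("s0.png",s)
for c,n in((t,"top"),(s,"side")):
    print(n,-np.array(c["R"]).T@c["t"])
    for q in("lemon_half_1","reamer","spice_jar","jug","board","board_corner_near","board_corner_far","worktop_end","caddy_mouth"):
        try: print(q,[(np.round(r["location"]),round(r["conf"],2),onz(c,r["location"],{"lemon_half_1":30,"board":12,"board_corner_near":12,"board_corner_far":12,"caddy_mouth":-45}.get(q,0))) for r in spot_in(q,c)])
        except Exception as e: print(q,e)
print(boardquad(t))
E
```

```text
top [398.9 -46.2 982.3]
lemon_half_1 [(array([280., 198.]), 0.8, array([510.8,  72.5,  30. ])), (array([391., 221.]), 0.76, array([ 445.1, -209.3,   30. ])), (array([287., 171.]), 0.64, array([579.9,  52.9,  30. ]))]
reamer [(array([442., 211.]), 0.63, array([ 469.2, -347.5,    0. ])), (array([312., 189.]), 0.35, array([536. ,  -8.4,   0. ]))]
spice_jar [(array([421., 166.]), 0.79, array([ 591.3, -300.1,    0. ]))]
jug [(array([468., 146.]), 0.65, array([ 639.7, -430.4,    0. ])), (array([443., 209.]), 0.49, array([ 474.8, -351.6,    0. ]))]
board [(array([316., 192.]), 0.69, array([525.3, -19.1,  12. ]))]
board_corner_near [(array([316., 189.]), 0.9, array([534.8, -19. ,  12. ]))]
board_corner_far [(array([312., 192.]), 0.66, array([527.2,  -9.5,  12. ]))]
worktop_end it knows: board, board_corner_far, board_corner_near, caddy_mouth, jug, lemon_half, reamer, spice_jar
caddy_mouth [(array([190., 201.]), 0.62, array([518.9, 335.4, -45. ])), (array([317., 192.]), 0.6, array([534.3, -20.8, -45. ]))]
side [  -83.9 -1126.3   875.7]
lemon_half_1 [(array([340., 176.]), 0.63, array([597.,  41.,  30.]))]
reamer [(array([372., 262.]), 0.9, array([ 486.2, -322.4,   -0. ]))]
spice_jar [(array([398., 226.]), 0.56, array([ 632.8, -229.7,    0. ]))]
jug [(array([437., 233.]), 0.97, array([ 711.4, -309.7,    0. ]))]
board [(array([346., 200.]), 0.97, array([560.3, -61.3,  12. ])), (array([440., 231.]), 0.59, array([ 712.7, -318.5,   12. ]))]
board_corner_near [(array([346., 200.]), 0.83, array([561.6, -61.4,  12. ]))]
board_corner_far [(array([348., 203.]), 0.56, array([557.5, -80.8,  12. ]))]
worktop_end it knows: board, board_corner_far, board_corner_near, caddy_mouth, jug, lemon_half, reamer, spice_jar
caddy_mouth [(array([250., 173.]), 0.94, array([394.2, 316.8, -45. ]))]
(((535.9352416992188, -1.4405364990234375), (251.37220764160156, 164.48529052734375), 79.4838638305664), 0.78)
```

View pics/t0.png

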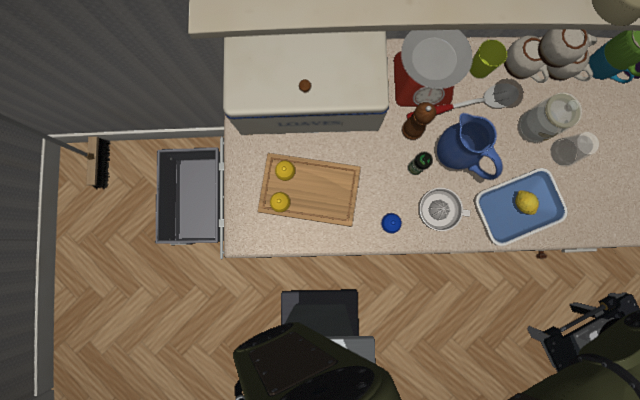

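View pics/s0.png

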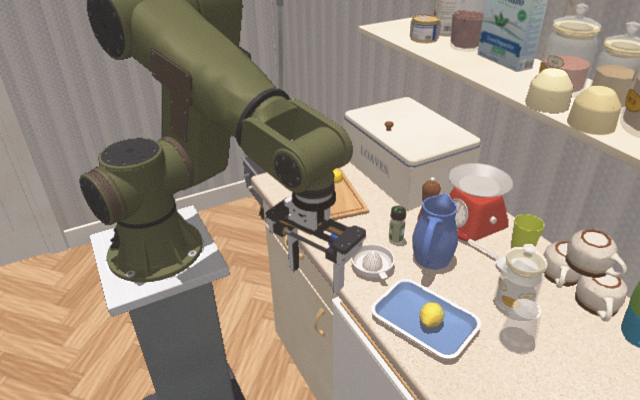

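The top view shows four lemon-shaped candidates:
- Yellow dome at (285,171), on the board.
- Yellow dome at (280,202), on the board.
- Blue dome at (391,222), a look-alike to leave alone.
- Whole lemon at (527,203), in the tray and not part of the job.

The two yellow domes on the board fit the description. The side view is partly hidden by the arm and shows only the far lemon, at about (337,176). I'll confirm with a crop and check heights.

```bash
python3 - <<'E'
from h import *
np.set_printoptions(precision=1,suppress=True)
t=camera("top");s=camera("side")
L=[r["location"] for r in spot_in("lemon_half_1",t)]
S=[r["location"] for r in spot_in("lemon_half_1",s)]
for l in L: print(l,onz(t,l,25),[tri(t,l,s,q) for q in S])
(c,sz,a),_=boardquad(t);print(c,sz,a,cv2.boxPoints((c,sz,a)))
print("top pix end",onz(t,(222,190),0),onz(t,(222,240),0),"bin front base",onz(t,(280,132),0),"caddy",onz(t,(157,150),-45),onz(t,(219,242),-45))
cs=[onz(t,p,12) for p in((267,154),(360,167),(352,225),(259,211))];print(cs)
st=read_state();print(st["clock"],st["eef_pos"],st["eef_rot"],st["finger_gap"])
cv2.imwrite("pics/c0.png",cv2.resize(t["image"][125:255,140:480,::-1],None,fx=2.3,fy=2.3,interpolation=cv2.INTER_CUBIC))
E
```

```text
[389.9, 223.1] [ 439.8 -206.3   25. ] []
[286.6, 170.6] [582.7  54.7  25. ] []
[282.6, 200.3] [505.5  66.2  25. ] []
(535.37890625, -1.781646728515625) (253.52854919433594, 164.7635955810547) 79.48719024658203 [[ 431.3 -111.4]
 [ 593.2 -141.4]
 [ 639.5  107.8]
 [ 477.5  137.9]]
top pix end [540.3 231.4   0. ] [407.4 231.2   0. ] bin front base [693.9  73.7   0. ] caddy [668.  434.2 -45. ] [402.5 252.3 -45. ]
[array([631.5, 107.6,  12. ]), array([ 589.2, -136.8,   12. ]), array([ 438. , -110.7,   12. ]), array([480.5, 130. ,  12. ])]
1.2 [ 228.2 -500.4  205.4] [-3.1 -0.   0.4] 93.88843288377954
```

View pics/c0.png

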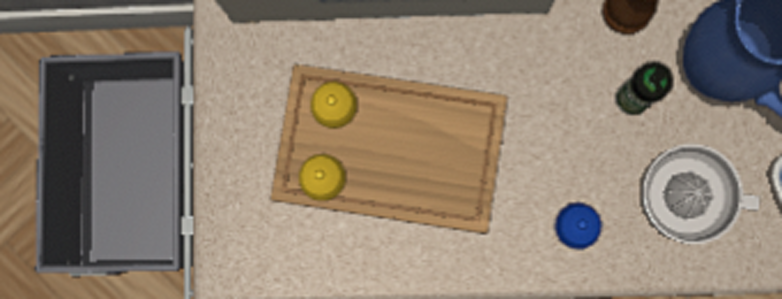

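The crop confirms it: two yellow halves on the board, and the blue dome off to the right. The board centre is at about (535,-2) mm with yaw about -0.18. The worktop end is at y≈231, which matches the 230 implied by the task. I'll turn the tool square first so it can push with two fingers.

```bash
python3 - <<'E'
from h import *
s=read_state();print(np.round(s["eef_rot"],4),-(np.pi/2-s["eef_rot"][2])/2, s["wrist_force"])
E
```

```text
[-3.1415 -0.      0.4278] -0.5715021177535828 [-0.2341183  -0.89711826 -1.20851897]
```

>>> {"fn": "servo_tool", "kwargs": {"motion": [{"dx": 1, "dy": -1, "wz": -0.5715}, {"dx": 1, "dy": -1, "wz": -0.5715}, {"dx": 1, "dy": -1, "wz": -0.5715}, {"dx": 1, "dy": -1, "wz": -0.5715}, {"dx": 1, "dy": -1, "wz": -0.5715}, {"dx": 1, "dy": -1, "wz": -0.5715}, {"dx": 1, "dy": -1, "wz": -0.5715}, {"dx": 1, "dy": -1, "wz": -0.5715}, {"dx": 1, "dy": -1, "wz": -0.5715}]}}

```text
schema error: expected keys wx, wy, wz, dx, dy, dz, fingers
```

>>> {"fn": "servo_tool", "kwargs": {"motion": [{"wx": 0, "wy": 0, "wz": -0.5715, "dx": 1, "dy": -1, "dz": 0, "fingers": -1}, {"wx": 0, "wy": 0, "wz": -0.5715, "dx": 1, "dy": -1, "dz": 0, "fingers": -1}, {"wx": 0, "wy": 0, "wz": -0.5715, "dx": 1, "dy": -1, "dz": 0, "fingers": -1}, {"wx": 0, "wy": 0, "wz": -0.5715, "dx": 1, "dy": -1, "dz": 0, "fingers": -1}, {"wx": 0, "wy": 0, "wz": -0.5715, "dx": 1, "dy": -1, "dz": 0, "fingers": -1}, {"wx": 0, "wy": 0, "wz": -0.5715, "dx": 1, "dy": -1, "dz": 0, "fingers": -1}, {"wx": 0, "wy": 0, "wz": -0.5715, "dx": 1, "dy": -1, "dz": 0, "fingers": -1}, {"wx": 0, "wy": 0, "wz": -0.5715, "dx": 1, "dy": -1, "dz": 0, "fingers": -1}, {"wx": 0, "wy": 0, "wz": -0.5715, "dx": 1, "dy": -1, "dz": 0, "fingers": -1}]}}

```text
clock: 2.1
eef_pos: [277.7, -368.0, 205.5]
eef_rot: [3.142, 0.0, 1.572]
wrist_force: [-0.6, 0.0, 0.2]
finger_gap: 93.7
finger_force: 0.0
```

>>> {"fn": "servo_tool", "kwargs": {"motion": [{"wx": 0, "wy": 0, "wz": 0, "dx": 0.35, "dy": 0.35, "dz": 0, "fingers": -1}, {"wx": 0, "wy": 0, "wz": 0, "dx": 0.7, "dy": 0.7, "dz": 0, "fingers": -1}, {"wx": 0, "wy": 0, "wz": 0, "dx": 1, "dy": 1, "dz": 0, "fingers": -1}]}}

```text
clock: 2.4
eef_pos: [378.7, -266.5, 205.6]
eef_rot: [3.141, 0.0, 1.567]
wrist_force: [1.2, -0.6, -0.1]
finger_gap: 94.0
finger_force: 0.0
```

>>> {"fn": "servo_tool", "kwargs": {"motion": [{"wx": 0, "wy": 0, "wz": 0, "dx": 0.35, "dy": 0.35, "dz": 0, "fingers": -1}, {"wx": 0, "wy": 0, "wz": 0, "dx": 0.7, "dy": 0.7, "dz": 0, "fingers": -1}, {"wx": 0, "wy": 0, "wz": 0, "dx": 0.95, "dy": 1, "dz": 0, "fingers": -1}]}}

```text
clock: 2.7
eef_pos: [479.1, -170.7, 205.7]
eef_rot: [3.141, 0.0, 1.568]
wrist_force: [0.5, -0.6, 0.2]
finger_gap: 93.9
finger_force: 0.0
```

>>> {"fn": "servo_tool", "kwargs": {"motion": [{"wx": 0, "wy": 0, "wz": 0, "dx": 0, "dy": 0.47, "dz": 0, "fingers": -1}, {"wx": 0, "wy": 0, "wz": 0, "dx": 0, "dy": 0.47, "dz": 0.3, "fingers": -1}, {"wx": 0, "wy": 0, "wz": 0, "dx": 0, "dy": 0.47, "dz": 0.7, "fingers": -1}, {"wx": 0, "wy": 0, "wz": 0, "dx": 0, "dy": 0.47, "dz": 1, "fingers": -1}]}}

```text
clock: 3.1
eef_pos: [524.3, -172.5, 103.2]
eef_rot: [-3.14, -0.001, 1.568]
wrist_force: [1.2, -0.7, 1.1]
finger_gap: 94.2
finger_force: 0.0
```

>>> {"fn": "servo_tool", "kwargs": {"motion": [{"wx": 0, "wy": 0, "wz": 0, "dx": 0, "dy": 0, "dz": 0.3, "fingers": -1}, {"wx": 0, "wy": 0, "wz": 0, "dx": 0, "dy": 0, "dz": 0.6, "fingers": -1}, {"wx": 0, "wy": 0, "wz": 0, "dx": 0, "dy": 0, "dz": 0.8, "fingers": -1}, {"wx": 0, "wy": 0, "wz": 0, "dx": 0, "dy": 0, "dz": 0.9, "fingers": -1}, {"wx": 0, "wy": 0, "wz": 0, "dx": 0, "dy": 0, "dz": 0.98, "fingers": -1}, {"wx": 0, "wy": 0, "wz": 0, "dx": 0, "dy": 0, "dz": 1, "fingers": -1}, {"wx": 0, "wy": 0, "wz": 0, "dx": 0, "dy": 0, "dz": 1, "fingers": -1}]}}

```text
clock: 3.8
eef_pos: [525.0, -173.1, 6.0]
eef_rot: [3.141, 0.0, 1.57]
wrist_force: [0.1, 0.4, 0.2]
finger_gap: 94.4
finger_force: 0.0
```

>>> {"fn": "servo_tool", "kwargs": {"motion": [{"wx": 0, "wy": 0, "wz": 0, "dx": 0.08, "dy": 0, "dz": 0, "fingers": -1}, {"wx": 0, "wy": 0, "wz": 0, "dx": 0.16, "dy": 0, "dz": 0, "fingers": -1}, {"wx": 0, "wy": 0, "wz": 0, "dx": 0.2, "dy": 0, "dz": 0, "fingers": -1}, {"wx": 0, "wy": 0, "wz": 0, "dx": 0.24, "dy": 0, "dz": 0, "fingers": -1}, {"wx": 0, "wy": 0, "wz": 0, "dx": 0.28, "dy": 0, "dz": 0, "fingers": -1}, {"wx": 0, "wy": 0, "wz": 0, "dx": 0.32, "dy": 0, "dz": 0, "fingers": -1}, {"wx": 0, "wy": 0, "wz": 0, "dx": 0.37, "dy": 0, "dz": 0, "fingers": -1}, {"wx": 0, "wy": 0, "wz": 0, "dx": 0.42, "dy": 0, "dz": 0, "fingers": -1}, {"wx": 0, "wy": 0, "wz": 0, "dx": 0.47, "dy": 0, "dz": 0, "fingers": -1}, {"wx": 0, "wy": 0, "wz": 0, "dx": 0.52, "dy": 0, "dz": 0, "fingers": -1}]}}

```text
clock: 4.8
eef_pos: [524.8, -120.6, 5.5]
eef_rot: [3.141, 0.0, 1.571]
wrist_force: [0.1, -3.7, 0.6]
finger_gap: 94.2
finger_force: 1.6
```

>>> {"fn": "servo_tool", "kwargs": {"motion": [{"wx": 0, "wy": 0, "wz": 0, "dx": 0.05, "dy": 0, "dz": 0, "fingers": -1}, {"wx": 0, "wy": 0, "wz": 0, "dx": 0.1, "dy": 0, "dz": 0, "fingers": -1}, {"wx": 0, "wy": 0, "wz": 0, "dx": 0.15, "dy": 0, "dz": 0, "fingers": -1}, {"wx": 0, "wy": 0, "wz": 0, "dx": 0.2, "dy": 0, "dz": 0, "fingers": -1}, {"wx": 0, "wy": 0, "wz": 0, "dx": 0.25, "dy": 0, "dz": 0, "fingers": -1}, {"wx": 0, "wy": 0, "wz": 0, "dx": 0.3, "dy": 0, "dz": 0, "fingers": -1}, {"wx": 0, "wy": 0, "wz": 0, "dx": 0.35, "dy": 0, "dz": 0, "fingers": -1}, {"wx": 0, "wy": 0, "wz": 0, "dx": 0.4, "dy": 0, "dz": 0, "fingers": -1}, {"wx": 0, "wy": 0, "wz": 0, "dx": 0.45, "dy": 0, "dz": 0, "fingers": -1}, {"wx": 0, "wy": 0, "wz": 0, "dx": 0.5, "dy": 0, "dz": 0, "fingers": -1}]}}

```text
clock: 5.8
eef_pos: [524.8, -70.6, 5.5]
eef_rot: [3.141, 0.0, 1.571]
wrist_force: [1.9, -5.4, 1.2]
finger_gap: 93.9
finger_force: 2.0
```

```bash
python3 - <<'E'
from h import *
np.set_printoptions(precision=1,suppress=True)
t=camera("top");save("t1.png",t)
print([(np.round(r["location"]),r["conf"],onz(t,r["location"],25)) for r in spot_in("lemon_half_1",t)])
q,_=boardquad(t);print(q,cv2.boxPoints(q));s=read_state();print(s["eef_pos"],s["wrist_force"])
E
```

```text
[(array([257., 214.]), 0.65, array([470.8, 133.2,  25. ])), (array([259., 180.]), 0.54, array([559.4, 127.5,  25. ])), (array([390., 225.]), 0.54, array([ 435. , -207.4,   25. ]))]
((518.718994140625, 99.15089416503906), (182.60601806640625, 159.7407989501953), 87.40332794189453) [[434.8  11.6]
 [594.4   4.3]
 [602.6 186.7]
 [443.1 194. ]]
[524.3 -70.3   5.2] [-0.4  0.2 -0.4]
```

View pics/t1.png

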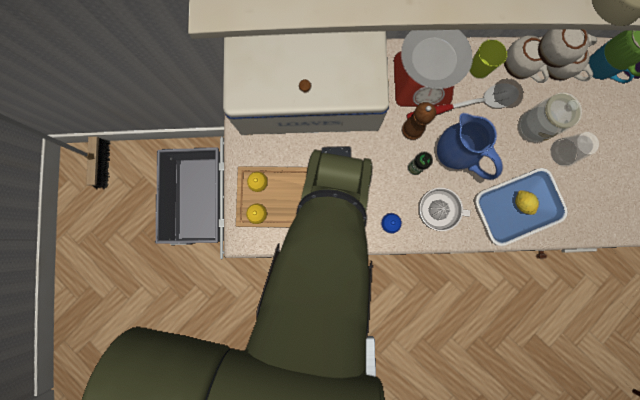

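The board is now square. Its left end is at y≈189, with the lemons riding at (259,180) and (257,214). I'll push about 110 mm further.

>>> {"fn": "servo_tool", "kwargs": {"motion": [{"wx": 0, "wy": 0, "wz": 0, "dx": 0.03, "dy": 0, "dz": 0, "fingers": -1}, {"wx": 0, "wy": 0, "wz": 0, "dx": 0.08, "dy": 0, "dz": 0, "fingers": -1}, {"wx": 0, "wy": 0, "wz": 0, "dx": 0.14, "dy": 0, "dz": 0, "fingers": -1}, {"wx": 0, "wy": 0, "wz": 0, "dx": 0.2, "dy": 0, "dz": 0, "fingers": -1}, {"wx": 0, "wy": 0, "wz": 0, "dx": 0.26, "dy": 0, "dz": 0, "fingers": -1}, {"wx": 0, "wy": 0, "wz": 0, "dx": 0.32, "dy": 0, "dz": 0, "fingers": -1}, {"wx": 0, "wy": 0, "wz": 0, "dx": 0.38, "dy": 0, "dz": 0, "fingers": -1}, {"wx": 0, "wy": 0, "wz": 0, "dx": 0.44, "dy": 0, "dz": 0, "fingers": -1}, {"wx": 0, "wy": 0, "wz": 0, "dx": 0.5, "dy": 0, "dz": 0, "fingers": -1}, {"wx": 0, "wy": 0, "wz": 0, "dx": 0.56, "dy": 0, "dz": 0, "fingers": -1}]}}

```text
clock: 6.95
eef_pos: [524.7, -14.4, 5.4]
eef_rot: [-3.142, -0.0, 1.571]
wrist_force: [-0.4, -2.3, -1.7]
finger_gap: 94.2
finger_force: 1.1
```

>>> {"fn": "servo_tool", "kwargs": {"motion": [{"wx": 0, "wy": 0, "wz": 0, "dx": 0.06, "dy": 0, "dz": 0, "fingers": -1}, {"wx": 0, "wy": 0, "wz": 0, "dx": 0.12, "dy": 0, "dz": 0, "fingers": -1}, {"wx": 0, "wy": 0, "wz": 0, "dx": 0.18, "dy": 0, "dz": 0, "fingers": -1}, {"wx": 0, "wy": 0, "wz": 0, "dx": 0.24, "dy": 0, "dz": 0, "fingers": -1}, {"wx": 0, "wy": 0, "wz": 0, "dx": 0.29, "dy": 0, "dz": 0, "fingers": -1}, {"wx": 0, "wy": 0, "wz": 0, "dx": 0.34, "dy": 0, "dz": 0, "fingers": -1}, {"wx": 0, "wy": 0, "wz": 0, "dx": 0.38, "dy": 0, "dz": 0, "fingers": -1}, {"wx": 0, "wy": 0, "wz": 0, "dx": 0.42, "dy": 0, "dz": 0, "fingers": -1}, {"wx": 0, "wy": 0, "wz": 0, "dx": 0.45, "dy": 0, "dz": 0, "fingers": -1}, {"wx": 0, "wy": 0, "wz": 0, "dx": 0.47, "dy": 0, "dz": 0, "fingers": -1}]}}

```text
clock: 7.95
eef_pos: [524.7, 32.3, 5.5]
eef_rot: [3.142, 0.0, 1.571]
wrist_force: [0.4, -3.1, -1.2]
finger_gap: 94.2
finger_force: 1.2
```

```bash
python3 - <<'E'
from h import *
np.set_printoptions(precision=1,suppress=True)
t=camera("top");save("t2.png",t)
print([(np.round(r["location"]),r["conf"],onz(t,r["location"],25)) for r in spot_in("lemon_half_1",t)])
q,_=boardquad(t);print(q,cv2.boxPoints(q));s=read_state();print(s["eef_pos"],s["wrist_force"],s["clock"])
E
```

```text
[(array([220., 215.]), 0.91, array([470.7, 230.5,  25. ])), (array([391., 224.]), 0.8, array([ 436.9, -209.8,   25. ])), (array([220., 185.]), 0.62, array([550.3, 230.4,  25. ])), (array([419., 164.]), 0.31, array([ 590.5, -288.4,   25. ]))]
((512.7183837890625, 225.03765869140625), (139.539306640625, 164.0650177001953), 88.16902923583984) [[428.5 157.9]
 [592.5 152.7]
 [596.9 292.2]
 [433.  297.4]]
[524.7  32.2   5.5] [-0.5  0.5  0.7] 8.1
```

View pics/t2.png

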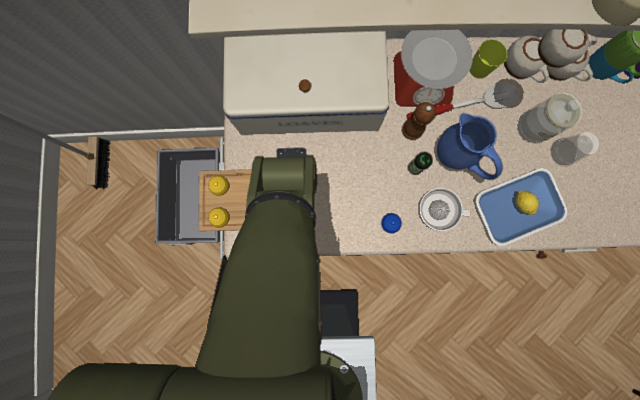

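>>> {"fn": "servo_tool", "kwargs": {"motion": [{"wx": 0, "wy": 0, "wz": 0, "dx": 0.02, "dy": 0, "dz": 0, "fingers": -1}, {"wx": 0, "wy": 0, "wz": 0, "dx": 0.045, "dy": 0, "dz": 0, "fingers": -1}, {"wx": 0, "wy": 0, "wz": 0, "dx": 0.07, "dy": 0, "dz": 0, "fingers": -1}, {"wx": 0, "wy": 0, "wz": 0, "dx": 0.07, "dy": 0, "dz": 0, "fingers": -1}, {"wx": 0, "wy": 0, "wz": 0, "dx": -0.1, "dy": 0, "dz": 0, "fingers": -1}, {"wx": 0, "wy": 0, "wz": 0, "dx": -0.2, "dy": 0, "dz": 0, "fingers": -1}, {"wx": 0, "wy": 0, "wz": 0, "dx": -0.2, "dy": 0.1, "dz": -0.4, "fingers": 1}, {"wx": 0, "wy": 0, "wz": 0, "dx": -0.2, "dy": 0.22, "dz": -0.8, "fingers": 1}]}}

```text
clock: 8.9
eef_pos: [546.1, 11.8, 85.8]
eef_rot: [-3.139, -0.0, 1.57]
wrist_force: [-0.1, -0.4, -0.7]
finger_gap: 81.4
finger_force: 0.0
```

>>> {"fn": "servo_tool", "kwargs": {"motion": [{"wx": 0, "wy": 0, "wz": 0, "dx": 0.3, "dy": 0, "dz": 0, "fingers": 1}, {"wx": 0, "wy": 0, "wz": 0, "dx": 0.6, "dy": 0, "dz": 0, "fingers": 1}, {"wx": 0, "wy": 0, "wz": 0, "dx": 0.9, "dy": 0, "dz": 0, "fingers": 1}, {"wx": 0, "wy": 0, "wz": 0, "dx": 0.9, "dy": 0, "dz": 0, "fingers": 1}]}}

```text
clock: 9.3
eef_pos: [546.4, 104.7, 85.4]
eef_rot: [3.142, -0.001, 1.573]
wrist_force: [0.6, -0.2, 0.2]
finger_gap: 49.5
finger_force: 0.0
```

```bash
python3 - <<'E'
from h import *
np.set_printoptions(precision=1,suppress=True)
t=camera("top");s=camera("side")
L=spot_in("lemon_half_1",t);S=spot_in("lemon_half_1",s)
for r in L: print(np.round(r["location"]),r["conf"],onz(t,r["location"],25),[tri(t,r["location"],s,q["location"]) for q in S])
q,_=boardquad(t);print(q,cv2.boxPoints(q));st=read_state();print(st["eef_pos"],st["finger_gap"],st["clock"])
cv2.imwrite("pics/b3.png",np.vstack([cv2.resize(t["image"][130:260,140:340,::-1],(600,390)),cv2.resize(s["image"][120:220,220:420,::-1],(600,300))])[:600])
E
```

```text
[283. 198.] 0.72 [510.1  64.1  25. ] [(array([ 573.8,   80.6, -256.8]), np.float64(69.51551936611565)), (array([448.8,  69.4, 125.8]), np.float64(104.53102814754311)), (array([484.9,  56.2, 137.3]), np.float64(26.29115224111782))]
[389. 224.] 0.52 [ 438.9 -204.    25. ] [(array([ 442.7, -208.7,    5.3]), np.float64(6.70205753046071)), (array([ 371.9, -145.1,  259.7]), np.float64(120.80736077375222)), (array([ 402.8, -153.4,  266.5]), np.float64(55.93427284848717))]
((513.6649780273438, 69.40608215332031), (42.248043060302734, 157.96197509765625), 89.08790588378906) [[434.4  49.5]
 [592.3  47. ]
 [593.   89.3]
 [435.   91.8]]
[546.7 101.1  85.4] 29.12206820775472 9.55
```

View pics/b3.png

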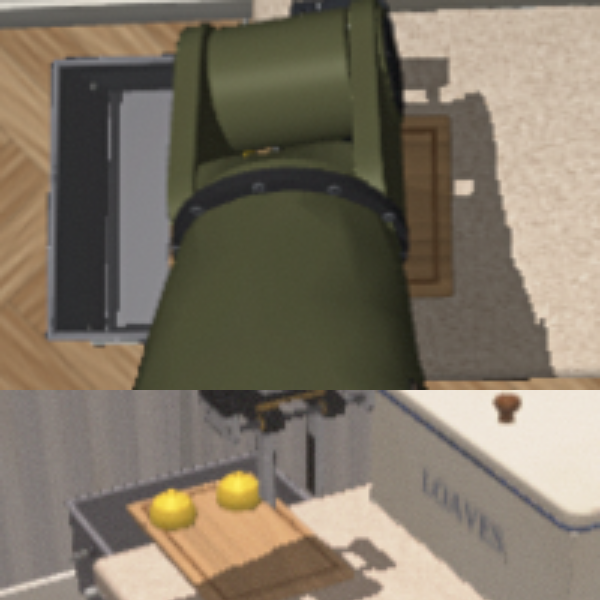

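The side crop shows the board flat with both yellow halves still on it, and the board's right edge at y≈48, so its left end is at about 298. Next I'll push the far half off with the fingers shut.

>>> {"fn": "servo_tool", "kwargs": {"motion": [{"wx": 0, "wy": 0, "wz": 0, "dx": 0.35, "dy": 0.04, "dz": 0, "fingers": 1}, {"wx": 0, "wy": 0, "wz": 0, "dx": 0.7, "dy": 0.04, "dz": 0, "fingers": 1}, {"wx": 0, "wy": 0, "wz": 0, "dx": 0.7, "dy": 0.04, "dz": 0, "fingers": 1}, {"wx": 0, "wy": 0, "wz": 0, "dx": 0.7, "dy": 0.04, "dz": 0.25, "fingers": 1}, {"wx": 0, "wy": 0, "wz": 0, "dx": 0.7, "dy": 0.04, "dz": 0.45, "fingers": 1}, {"wx": 0, "wy": 0, "wz": 0, "dx": 0.7, "dy": 0.04, "dz": 0.6, "fingers": 1}, {"wx": 0, "wy": 0, "wz": 0, "dx": 0.7, "dy": 0.04, "dz": 0.64, "fingers": 1}, {"wx": 0, "wy": 0, "wz": 0, "dx": 0.7, "dy": 0.04, "dz": 0.64, "fingers": 1}]}}

```text
clock: 10.35
eef_pos: [550.7, 171.5, 21.3]
eef_rot: [-3.141, 0.0, 1.57]
wrist_force: [-0.9, 0.2, 1.2]
finger_gap: 0.2
finger_force: 0.0
```

>>> {"fn": "servo_tool", "kwargs": {"motion": [{"wx": 0, "wy": 0, "wz": 0, "dx": 0.08, "dy": 0, "dz": 0, "fingers": 1}, {"wx": 0, "wy": 0, "wz": 0, "dx": 0.16, "dy": 0, "dz": 0, "fingers": 1}, {"wx": 0, "wy": 0, "wz": 0, "dx": 0.24, "dy": 0, "dz": 0, "fingers": 1}, {"wx": 0, "wy": 0, "wz": 0, "dx": 0.32, "dy": 0, "dz": 0, "fingers": 1}, {"wx": 0, "wy": 0, "wz": 0, "dx": 0.4, "dy": 0, "dz": 0, "fingers": 1}, {"wx": 0, "wy": 0, "wz": 0, "dx": 0.48, "dy": 0, "dz": 0, "fingers": 1}, {"wx": 0, "wy": 0, "wz": 0, "dx": 0.56, "dy": 0, "dz": 0, "fingers": 1}, {"wx": 0, "wy": 0, "wz": 0, "dx": 0.64, "dy": 0, "dz": 0, "fingers": 1}, {"wx": 0, "wy": 0, "wz": 0, "dx": 0.72, "dy": 0, "dz": 0, "fingers": 1}, {"wx": 0, "wy": 0, "wz": 0, "dx": 0.8, "dy": 0, "dz": 0, "fingers": 1}]}}

```text
clock: 11.35
eef_pos: [550.7, 252.7, 21.4]
eef_rot: [-3.142, 0.0, 1.571]
wrist_force: [0.4, -1.1, 0.8]
finger_gap: 0.4
finger_force: 0.3
```

```bash
python3 - <<'E'
from h import *
s=camera("side");st=read_state();print(st["eef_pos"],st["wrist_force"],st["finger_gap"],st["clock"])
print([(np.round(r["location"]),r["conf"],onz(s,r["location"],25)) for r in spot_in("lemon_half_1",s)])
cv2.imwrite("pics/b4.png",cv2.resize(s["image"][110:230,210:370,::-1],(800,600)))
E
```

```text
[550.58837765 253.68132064  21.47280388] [-0.11035631  0.57509814 -0.59162178] 0.0483400079752689 11.4
[(array([274., 156.]), 0.69, array([470.85635278, 265.71991008,  25.        ])), (array([335., 241.]), 0.69, array([ 428.10331943, -230.03911672,   25.        ]))]
```

View pics/b4.png

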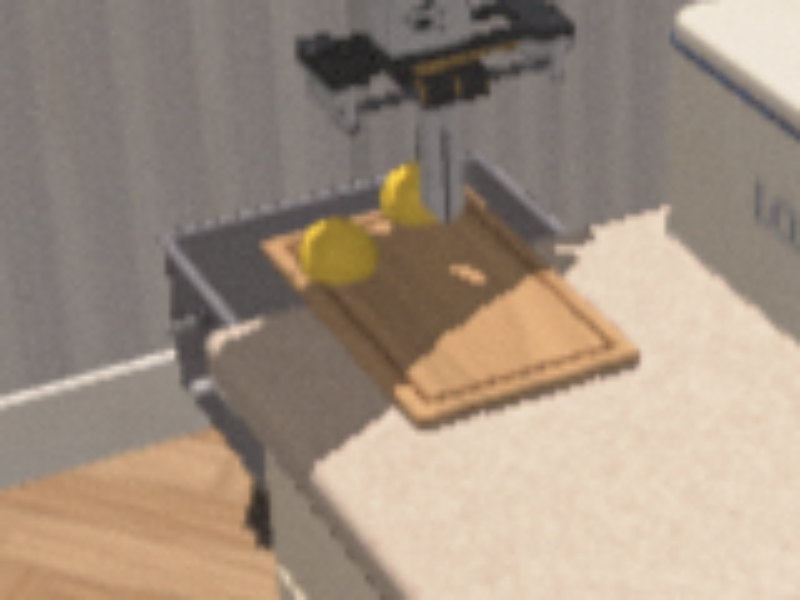

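The far half is in front of the finger at the overhanging end, and the near half hasn't moved. I'll keep pushing past the end, then lift and move behind the near half.

>>> {"fn": "servo_tool", "kwargs": {"motion": [{"wx": 0, "wy": 0, "wz": 0, "dx": 0.08, "dy": 0, "dz": 0, "fingers": 1}, {"wx": 0, "wy": 0, "wz": 0, "dx": 0.16, "dy": 0, "dz": 0, "fingers": 1}, {"wx": 0, "wy": 0, "wz": 0, "dx": 0.24, "dy": 0, "dz": 0, "fingers": 1}, {"wx": 0, "wy": 0, "wz": 0, "dx": 0.32, "dy": 0, "dz": 0, "fingers": 1}, {"wx": 0, "wy": 0, "wz": 0, "dx": 0.4, "dy": 0, "dz": 0, "fingers": 1}, {"wx": 0, "wy": 0, "wz": 0, "dx": 0.48, "dy": 0, "dz": 0, "fingers": 1}, {"wx": 0, "wy": 0, "wz": 0, "dx": 0.48, "dy": 0, "dz": 0, "fingers": 1}, {"wx": 0, "wy": 0, "wz": 0, "dx": 0.48, "dy": 0, "dz": -0.3, "fingers": 1}, {"wx": 0, "wy": 0, "wz": 0, "dx": 0.48, "dy": 0, "dz": -0.65, "fingers": 1}]}}

```text
clock: 12.35
eef_pos: [549.9, 299.6, 85.9]
eef_rot: [-3.139, 0.001, 1.571]
wrist_force: [0.3, 0.2, 1.0]
finger_gap: 0.4
finger_force: 0.0
```

>>> {"fn": "servo_tool", "kwargs": {"motion": [{"wx": 0, "wy": 0, "wz": 0, "dx": -0.35, "dy": -0.25, "dz": 0, "fingers": 1}, {"wx": 0, "wy": 0, "wz": 0, "dx": -0.7, "dy": -0.5, "dz": 0, "fingers": 1}, {"wx": 0, "wy": 0, "wz": 0, "dx": -1, "dy": -0.8, "dz": 0, "fingers": 1}, {"wx": 0, "wy": 0, "wz": 0, "dx": -1, "dy": -0.8, "dz": 0, "fingers": 1}]}}

```text
clock: 12.75
eef_pos: [467.5, 197.2, 86.0]
eef_rot: [-3.139, 0.001, 1.569]
wrist_force: [0.3, -0.4, -0.2]
finger_gap: 0.4
finger_force: 0.0
```

```bash
python3 - <<'E'
from h import *
t=camera("top");s=camera("side");st=read_state();print(st["eef_pos"],st["clock"])
for c in(t,s):print([(np.round(r["location"]),r["conf"],onz(c,r["location"],25)) for r in spot_in("lemon_half_1",c)])
print(boardquad(t))
cv2.imwrite("pics/b5.png",np.hstack([cv2.resize(t["image"][140:260,140:280,::-1],(400,343)),cv2.resize(s["image"][110:230,210:350,::-1],(400,343))]))
E
```

```text
[470.94420827 199.76417298  87.07996961] 12.85
[(array([390., 221.]), 0.75, array([ 445.1688278 , -206.31428156,   25.        ]))]
[(array([336., 241.]), 0.77, array([ 431.22497686, -229.39091834,   25.        ])), (array([276., 158.]), 0.48, array([470.648347  , 251.03223212,  25.        ])), (array([401., 221.]), 0.37, array([ 632.46717681, -241.91767931,   25.        ]))]
(((513.0245971679688, 131.9820556640625), (160.02281188964844, 170.595458984375), 0.05267004668712616), 0.65)
```

View pics/b5.png

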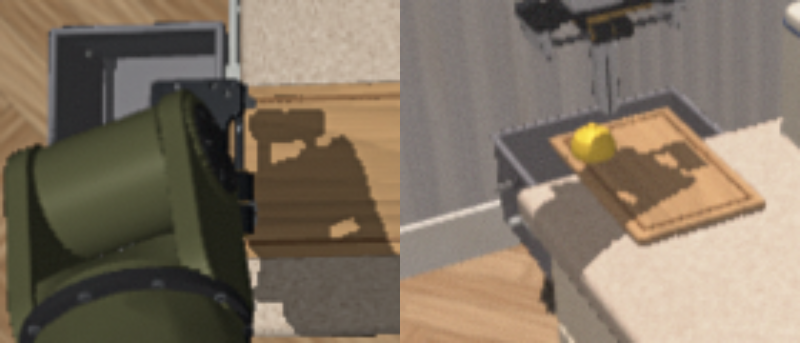

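The far half has gone from the board and the near half is still on it, at x≈471. Now the same push for that one.

>>> {"fn": "servo_tool", "kwargs": {"motion": [{"wx": 0, "wy": 0, "wz": 0, "dx": -0.28, "dy": 0, "dz": 0, "fingers": 1}, {"wx": 0, "wy": 0, "wz": 0, "dx": -0.28, "dy": 0, "dz": 0, "fingers": 1}, {"wx": 0, "wy": 0, "wz": 0, "dx": -0.28, "dy": 0, "dz": 0.25, "fingers": 1}, {"wx": 0, "wy": 0, "wz": 0, "dx": -0.28, "dy": 0, "dz": 0.45, "fingers": 1}, {"wx": 0, "wy": 0, "wz": 0, "dx": -0.28, "dy": 0, "dz": 0.6, "fingers": 1}, {"wx": 0, "wy": 0, "wz": 0, "dx": -0.28, "dy": 0, "dz": 0.65, "fingers": 1}, {"wx": 0, "wy": 0, "wz": 0, "dx": -0.28, "dy": 0, "dz": 0.65, "fingers": 1}]}}

```text
clock: 13.7
eef_pos: [470.7, 172.5, 21.0]
eef_rot: [-3.141, 0.0, 1.571]
wrist_force: [-0.0, -0.1, 0.5]
finger_gap: 0.3
finger_force: 0.0
```

>>> {"fn": "servo_tool", "kwargs": {"motion": [{"wx": 0, "wy": 0, "wz": 0, "dx": 0.08, "dy": 0, "dz": 0, "fingers": 1}, {"wx": 0, "wy": 0, "wz": 0, "dx": 0.16, "dy": 0, "dz": 0, "fingers": 1}, {"wx": 0, "wy": 0, "wz": 0, "dx": 0.24, "dy": 0, "dz": 0, "fingers": 1}, {"wx": 0, "wy": 0, "wz": 0, "dx": 0.32, "dy": 0, "dz": 0, "fingers": 1}, {"wx": 0, "wy": 0, "wz": 0, "dx": 0.4, "dy": 0, "dz": 0, "fingers": 1}, {"wx": 0, "wy": 0, "wz": 0, "dx": 0.48, "dy": 0, "dz": 0, "fingers": 1}, {"wx": 0, "wy": 0, "wz": 0, "dx": 0.56, "dy": 0, "dz": 0, "fingers": 1}, {"wx": 0, "wy": 0, "wz": 0, "dx": 0.64, "dy": 0, "dz": 0, "fingers": 1}, {"wx": 0, "wy": 0, "wz": 0, "dx": 0.72, "dy": 0, "dz": 0, "fingers": 1}, {"wx": 0, "wy": 0, "wz": 0, "dx": 0.8, "dy": 0, "dz": 0, "fingers": 1}]}}

```text
clock: 14.7
eef_pos: [470.7, 252.7, 21.4]
eef_rot: [-3.142, 0.0, 1.571]
wrist_force: [-0.1, -0.2, 0.6]
finger_gap: 0.5
finger_force: 0.3
```

>>> {"fn": "servo_tool", "kwargs": {"motion": [{"wx": 0, "wy": 0, "wz": 0, "dx": 0.08, "dy": 0, "dz": 0, "fingers": 1}, {"wx": 0, "wy": 0, "wz": 0, "dx": 0.16, "dy": 0, "dz": 0, "fingers": 1}, {"wx": 0, "wy": 0, "wz": 0, "dx": 0.24, "dy": 0, "dz": 0, "fingers": 1}, {"wx": 0, "wy": 0, "wz": 0, "dx": 0.32, "dy": 0, "dz": 0, "fingers": 1}, {"wx": 0, "wy": 0, "wz": 0, "dx": 0.4, "dy": 0, "dz": 0, "fingers": 1}, {"wx": 0, "wy": 0, "wz": 0, "dx": 0.48, "dy": 0, "dz": 0, "fingers": 1}, {"wx": 0, "wy": 0, "wz": 0, "dx": 0.48, "dy": 0, "dz": 0, "fingers": 1}, {"wx": 0, "wy": 0, "wz": 0, "dx": 0.48, "dy": 0, "dz": -0.3, "fingers": 1}, {"wx": 0, "wy": 0, "wz": 0, "dx": 0.48, "dy": 0, "dz": -0.7, "fingers": 1}, {"wx": 0, "wy": 0, "wz": 0, "dx": 0.48, "dy": 0, "dz": -1, "fingers": 1}]}}

```text
clock: 15.7
eef_pos: [470.8, 300.0, 123.5]
eef_rot: [3.141, -0.0, 1.571]
wrist_force: [0.2, -0.0, 0.9]
finger_gap: 0.1
finger_force: 0.0
```

>>> {"fn": "servo_tool", "kwargs": {"motion": [{"wx": 0, "wy": 0, "wz": 0, "dx": -0.35, "dy": -0.2, "dz": -0.3, "fingers": 1}, {"wx": 0, "wy": 0, "wz": 0, "dx": -0.7, "dy": -0.4, "dz": -0.5, "fingers": 1}, {"wx": 0, "wy": 0, "wz": 0, "dx": -1, "dy": -0.6, "dz": -0.5, "fingers": 1}]}}

```text
clock: 16.0
eef_pos: [410.7, 199.0, 173.8]
eef_rot: [3.138, -0.001, 1.571]
wrist_force: [0.5, 0.2, 0.1]
finger_gap: 0.4
finger_force: 0.0
```

>>> {"fn": "servo_tool", "kwargs": {"motion": [{"wx": 0, "wy": 0, "wz": 0, "dx": -0.4, "dy": 0, "dz": 0, "fingers": 1}, {"wx": 0, "wy": 0, "wz": 0, "dx": -0.8, "dy": 0, "dz": 0, "fingers": 1}, {"wx": 0, "wy": 0, "wz": 0, "dx": -1, "dy": 0, "dz": 0, "fingers": 1}]}}

```text
clock: 16.3
eef_pos: [410.3, 97.8, 171.7]
eef_rot: [3.141, 0.0, 1.569]
wrist_force: [-0.5, 0.7, -0.1]
finger_gap: 0.5
finger_force: 0.0
```

>>> {"fn": "servo_tool", "kwargs": {"motion": [{"wx": 0, "wy": 0, "wz": 0, "dx": -0.4, "dy": 0, "dz": 0, "fingers": 1}, {"wx": 0, "wy": 0, "wz": 0, "dx": -0.8, "dy": 0, "dz": 0, "fingers": 1}, {"wx": 0, "wy": 0, "wz": 0, "dx": -1, "dy": 0, "dz": 0, "fingers": 1}, {"wx": 0, "wy": 0, "wz": 0, "dx": -1, "dy": 0, "dz": 0, "fingers": 1}]}}

```text
clock: 16.7
eef_pos: [410.6, -1.8, 171.5]
eef_rot: [3.141, 0.0, 1.568]
wrist_force: [0.1, -0.1, 0.8]
finger_gap: 0.4
finger_force: 0.0
```

```bash
python3 - <<'E'
from h import *
t=camera("top");s=camera("side");st=read_state();print(st["eef_pos"],st["wrist_force"],st["clock"])
for c in(t,s):print([(np.round(r["location"]),r["conf"],onz(c,r["location"],-150)) for r in spot_in("lemon_half_1",c)])
q,_=boardquad(t);print(q,cv2.boxPoints(q))
cv2.imwrite("pics/b6.png",np.hstack([cv2.resize(t["image"][140:260,140:280,::-1],(400,343)),cv2.resize(s["image"][110:230,210:350,::-1],(400,343))]))
E
```

```text
[4.10626151e+02 1.73465148e-01 1.71486967e+02] [ 1.14964227 -0.44005634  0.41948021] 16.8
[(array([388., 221.]), 0.79, array([ 452.55467435, -230.71797864, -150.        ]))]
[(array([334., 244.]), 0.85, array([ 524.98585671,  -54.10764348, -150.        ]))]
((514.1065673828125, 172.6739044189453), (250.52919006347656, 157.9288330078125), 89.79720306396484) [[434.69928  47.68959]
 [592.62714  47.1306 ]
 [593.51385 297.6582 ]
 [435.586   298.21722]]
```

View pics/b6.png

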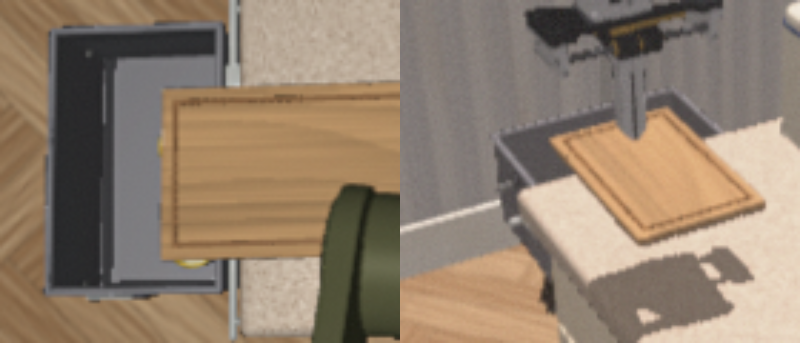

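Both halves are in the caddy, just showing past the board's edge in the enlarged top view at about (163,145) and (193,265). The board is flat with its left end at y≈298 at both corners. The arm touches nothing.

```bash
python3 -c "
from cell import *
print(sign_off())"
```

```text
the job is handed in; nothing more can be done
None
```

The job is handed in: both lemon halves are in the caddy, and the board lies flat and square with about 6.8 cm past the worktop's end; sign-off gave no verdict.

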